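Change over the UV curing lamps

ROBOT

A 6-joint arm with a two-finger parallel gripper is mounted at the origin on the work surface. World frame = base frame: x ahead of the robot, y to its left, z up, the work surface at z = 0. Lengths are in mm, angles in rad, forces in N, time in s.
With the tool pointing down it reaches from about 400 to 825 mm from the base axis. Payload 7 kg.
Tool frame: the origin (TCP) lies between the finger pads, 19 mm behind the fingertips; this is the grasp point; z points along the fingers, y is the line along which they close (so a half turn about z gives the same grasp; the last joint's range is limited). The gripper opens to 88 mm and grips with 3 to 60 N. Pads are 19 mm wide; open, the fingers measure 130 mm over their backs; the gripper's body (78 mm by 193 mm) begins 47 mm behind the grasp point.
Start: joints at [1.439, 0.359, 0.012, 0, -1.224, -0.288], TCP at [275.121, 616.363, 245.361] pointing down, gripper open.
Joint ranges: [-3.07, 3.07], [-1.43, 2.12], [-1.02, 1.25], [-3.03, 1.67], [-3.05, -0], [-3.03, 3.03]. Speed limits (rad/s): [2.39, 2.39, 3.01, 3.14, 3.14, 3.14].

INTERFACE

Orientations are given as a unit quaternion [x, y, z, w].
In Python, from plant import bot gives the robot as it stands. Calls block until the motion is done:
- bot.move_ptp(position, orientation): joint-space move of the TCP to a pose.
- bot.line_to(position, velocity=150, ori=None): straight line of the TCP; ori=None keeps the orientation; velocity is the mean speed in mm/s.
- bot.move_joints(angles): joint-space move.
- bot.move_gripper(opening, force=None): finger opening in mm; force is the grip in N (None keeps the last); returns when the fingers have stopped.
- bot.pause(seconds).
- bot.solve_ik(position, orientation): joint angles nearest the present ones, or None.
- bot.read_state(): the state.
- bot.camera(name): name is "side" or "top"; returns the picture (400x640x3 uint8, red, green, blue); there is no depth.
- bot.get_calibration(name): a dict with "fx", "fy", "cx", "cy" (pixels), "view" (4x4, takes a point from world to camera coordinates). Camera axes: x right, y up, looking along -z (the intrinsics and any distortion apply to the point x, -y, -z); pixel columns grow to the right and rows downward; lengths in mm; the calibration is good to about 2 mm. A picture is of the moment at which its call begins. get_calibration takes no time and is no camera call.
A pose or a line that the arm cannot do raises bot.Unreachable and nothing moves.
- bot.close_job(): hands the job in; it is judged then, once.
The state is a dict: "t": time; "joint_pos": joint angles; "qvel": joint speeds; "tau": joint torques, N m; "tcp_pos": TCP position; "eef_rot": TCP orientation; "contact_force": force on the tool from outside, world axes, zero at the start; "moment": the same for the moment, N m; "width": finger opening in mm; "finger_force": force on a finger pad.
Only numpy, scipy, OpenCV 4.12 (cv2) and the standard library are available. Lean on these libraries where they do the work, as an engineer would, in place of code of your own. Each camera call takes 0.05 s, during which the arm holds its last target. There are 200 camera calls.

TASK

The lamps have finished a run: turn the isolator fully off, stand every cured adapter (pale amber bead) upright in the grey tray, and stand every fresh adapter (blue bead) upright straight in front of a lamp, one to a lamp, its foot 20 mm clear of the lamp's base. Roll the brightness wheel until its white line is level with the red marks, and only when all that is ready turn the isolator fully on. Never handle an adapter while the isolator is on (if one shifts after that, switch off, put it right and switch on again), and leave the other things on the bench alone.

Things in the scene. Friction and masses are not known exactly. Their poses are not given: they have to be found in the camera images.
- fresh0: standing tube adapter: steel foot disc 50 mm across and 12 mm thick, aluminium collar 37 mm across up to 28 mm, black tube 30 mm across from there up to the top at 80 mm, a bright BLUE (uncured) bead of adhesive (39 mm across) round the tube's foot at 27 to 37 mm; 160 g; origin at the centre of the underside, z up the tube. May be absent; it starts standing on the bench in front of the lamps.
- fresh1: standing tube adapter: steel foot disc 50 mm across and 12 mm thick, aluminium collar 37 mm across up to 28 mm, black tube 30 mm across from there up to the top at 80 mm, a bright BLUE (uncured) bead of adhesive (39 mm across) round the tube's foot at 27 to 37 mm; 160 g; origin at the centre of the underside, z up the tube. May be absent; it starts standing on the bench in front of the lamps.
- fresh2: standing tube adapter: steel foot disc 50 mm across and 12 mm thick, aluminium collar 37 mm across up to 28 mm, black tube 30 mm across from there up to the top at 80 mm, a bright BLUE (uncured) bead of adhesive (39 mm across) round the tube's foot at 27 to 37 mm; 160 g; origin at the centre of the underside, z up the tube. May be absent; it starts standing on the bench in front of the lamps.
- cured0: standing tube adapter: steel foot disc 50 mm across and 12 mm thick, aluminium collar 37 mm across up to 28 mm, black tube 30 mm across from there up to the top at 80 mm, a pale AMBER (cured) bead of adhesive (39 mm across) round the tube's foot at 27 to 37 mm; 160 g; origin at the centre of the underside, z up the tube. May be absent; it starts standing in front of one of the lamps.
- cured1: standing tube adapter: steel foot disc 50 mm across and 12 mm thick, aluminium collar 37 mm across up to 28 mm, black tube 30 mm across from there up to the top at 80 mm, a pale AMBER (cured) bead of adhesive (39 mm across) round the tube's foot at 27 to 37 mm; 160 g; origin at the centre of the underside, z up the tube. May be absent; it starts standing in front of one of the lamps.
- cured2: standing tube adapter: steel foot disc 50 mm across and 12 mm thick, aluminium collar 37 mm across up to 28 mm, black tube 30 mm across from there up to the top at 80 mm, a pale AMBER (cured) bead of adhesive (39 mm across) round the tube's foot at 27 to 37 mm; 160 g; origin at the centre of the underside, z up the tube. May be absent; it starts standing in front of one of the lamps.
- lamp0: ultraviolet spot lamp, fixed: dark cast base 60 mm deep (along its x) by 70 mm wide and 16 mm high, a post and a finned head that leans forward and down to the base's front edge, about 95 mm high over all; origin at the centre of the base's underside; its front, with the violet lens, faces its own -x
- lamp0_spot (a point): point on the bench in the beam of lamp0: straight ahead of its front, 75 mm from the base's centre, where the axis of an adapter stands when its foot is 20 mm clear of the base's front edge; axes as the lamp's
- lamp1: ultraviolet spot lamp, fixed: dark cast base 60 mm deep (along its x) by 70 mm wide and 16 mm high, a post and a finned head that leans forward and down to the base's front edge, about 95 mm high over all; origin at the centre of the base's underside; its front, with the violet lens, faces its own -x
- lamp1_spot (a point): point on the bench in the beam of lamp1: straight ahead of its front, 75 mm from the base's centre, where the axis of an adapter stands when its foot is 20 mm clear of the base's front edge; axes as the lamp's
- lamp2: ultraviolet spot lamp, fixed: dark cast base 60 mm deep (along its x) by 70 mm wide and 16 mm high, a post and a finned head that leans forward and down to the base's front edge, about 95 mm high over all; origin at the centre of the base's underside; its front, with the violet lens, faces its own -x
- lamp2_spot (a point): point on the bench in the beam of lamp2: straight ahead of its front, 75 mm from the base's centre, where the axis of an adapter stands when its foot is 20 mm clear of the base's front edge; axes as the lamp's
- tray: grey open tray for finished work, fixed, 130 mm (its x) by 200 mm (its y), 25 mm high, walls and floor about 4 mm; origin at the centre of its underside
- isolator (a joint): red isolator handle, rad: 0 = off (white pointer to the console's +y, black dot), 1.571 = on (pointer to the console's +x, green dot): off to on is a quarter turn clockwise from above. A spring cam holds it at either end: it resists with up to 0.2 N m before the middle (0.785), and once well past it snaps to the end stop by itself
- isolator_grip (a point): on the isolator's axis, 39 mm above the console's top, the height for the TCP: the grip bar is 16 mm thick, 70 mm long and spans 16 to 50 mm above the console's top, over a round hub 54 mm across and 16 mm high; the bar lies along this point's y axis, white pointer at the +y end; turns with the handle
- wheel (a joint): angle of the brightness wheel in rad: 0 = dimmest, 2.4 = brightest (end stops). At 1.2 the white line on the rim is at the very top, level with the red marks beside the slot. It grows when the top of the wheel is rolled towards the console's -x (its front). Light friction (about 0.025 N m); it stays where it is left
- wheel_top (a point): highest point of the brightness wheel (axes = the console's, a fixed grey flat-topped case 220 mm along x, 260 mm along y, top 90 mm above the bench; the isolator is 120 mm to +y of here): black ribbed wheel 60 mm across, 14 mm wide, standing 12 mm out of a narrow slot, axle along y; rolled by a closed fingertip pressed on it at some 5 N and drawn along x
- tape_yellow: roll of yellow tape lying flat, 90 mm across, 24 mm high; not to be disturbed
- tape_brown: roll of brown tape lying flat, 84 mm across, 19 mm high; not to be disturbed
- primer: white bottle with blue cap, 42 mm across, 95 mm high; not to be disturbed
- jar: amber jar with steel lid, 68 mm across, 70 mm high; not to be disturbed
- screwdriver: red-handled screwdriver lying on the bench, 170 mm long; not to be disturbed
- pyramid: loose steel pyramid adapter between two lamps, 36 mm square, 27 mm high; not to be disturbed
- wrench: steel wrench lying on the bench, 150 mm long; not to be disturbed

How it is judged (in metres and radians):
On the way, in this order (a step that is already met when the one before it is completed fails the run):
1. the isolator is turned off (value of joint isolator below 0.15 rad), for 0.2 s.
2. with the isolator off: the cured adapters stand in the tray, each fresh adapter stands in front of a lamp, and the wheel's line is at the marks (value of joint isolator below 0.15 rad and (horizontal distance between fresh0 and lamp0_spot below 0.012 m or horizontal distance between fresh0 and lamp1_spot below 0.012 m or horizontal distance between fresh0 and lamp2_spot below 0.012 m) and angle between each of fresh0, fresh1, fresh2, cured0, cured1, cured2's own z axis and vertical below 0.12 rad and height (world z) of each of fresh0, fresh1, fresh2 below 0.006 m and (horizontal distance between fresh1 and lamp0_spot below 0.012 m or horizontal distance between fresh1 and lamp1_spot below 0.012 m or horizontal distance between fresh1 and lamp2_spot below 0.012 m) and (horizontal distance between fresh2 and lamp0_spot below 0.012 m or horizontal distance between fresh2 and lamp1_spot below 0.012 m or horizontal distance between fresh2 and lamp2_spot below 0.012 m) and x of cured0 in the frame of tray between -0.045 and 0.045 m and y of cured0 in the frame of tray between -0.08 and 0.08 m and height (world z) of each of cured0, cured1, cured2 below 0.012 m and x of cured1 in the frame of tray between -0.045 and 0.045 m and y of cured1 in the frame of tray between -0.08 and 0.08 m and x of cured2 in the frame of tray between -0.045 and 0.045 m and y of cured2 in the frame of tray between -0.08 and 0.08 m and value of joint wheel between 1.05 and 1.35 rad), for 0.2 s.
3. the isolator is turned on (value of joint isolator above 1.42 rad), for 0.2 s.
At the end, for the whole second after the job is handed in: isolator on (above 1.42 rad), wheel between 1.05 and 1.35 rad, each cured adapter upright (within 0.12 rad) on the tray's floor (its axis within 45 mm in x and 80 mm in y of the tray's centre), each fresh adapter upright on the bench with its axis within 12 mm of the spot of a lamp; all at rest (value of joint isolator above 1.42 rad and value of joint wheel between 1.05 and 1.35 rad and (horizontal distance between fresh0 and lamp0_spot below 0.012 m or horizontal distance between fresh0 and lamp1_spot below 0.012 m or horizontal distance between fresh0 and lamp2_spot below 0.012 m) and angle between each of fresh0, fresh1, fresh2, cured0, cured1, cured2's own z axis and vertical below 0.12 rad and height (world z) of each of fresh0, fresh1, fresh2 below 0.006 m and (horizontal distance between fresh1 and lamp0_spot below 0.012 m or horizontal distance between fresh1 and lamp1_spot below 0.012 m or horizontal distance between fresh1 and lamp2_spot below 0.012 m) and (horizontal distance between fresh2 and lamp0_spot below 0.012 m or horizontal distance between fresh2 and lamp1_spot below 0.012 m or horizontal distance between fresh2 and lamp2_spot below 0.012 m) and x of cured0 in the frame of tray between -0.045 and 0.045 m and y of cured0 in the frame of tray between -0.08 and 0.08 m and height (world z) of each of cured0, cured1, cured2 below 0.012 m and x of cured1 in the frame of tray between -0.045 and 0.045 m and y of cured1 in the frame of tray between -0.08 and 0.08 m and x of cured2 in the frame of tray between -0.045 and 0.045 m and y of cured2 in the frame of tray between -0.08 and 0.08 m and linear speed of each of fresh0, fresh1, fresh2, cured0, cured1, cured2 below 0.02 m/s); the robot touches nothing.
It fails at once if an adapter is handled while the isolator is on (value of joint isolator above 0.6 rad and (contact force between the fingers and fresh0 above 1 N or contact force between the fingers and fresh1 above 1 N or contact force between the fingers and fresh2 above 1 N or contact force between the fingers and cured0 above 1 N or contact force between the fingers and cured1 above 1 N or contact force between the fingers and cured2 above 1 N)).
It fails at once if a bystander is moved more than 25 mm (distance of any of tape_yellow, tape_brown, primer, jar, screwdriver, pyramid, wrench from where it was at the start of the episode above 0.025 m).
Of cured0, cured1, cured2 only 2 to 3 are there at a start; the rules pass over those that are not, and their reading is None.
Of fresh0, fresh1, fresh2 only 2 to 3 are there at a start; the rules pass over those that are not, and their reading is None.
At some moment in a run one of fresh0, fresh1, fresh2, cured0, cured1, cured2 may be knocked a few centimetres aside while the robot is not near it.
Once in a run the grip may slacken for a moment while it holds something.
It also fails if it takes over 210 s, if anything falls off the work surface, if the arm or the gripper's body presses on something with over 40 N, if the wrist force passes 120 N, or if a joint passes its speed limit or range.

## Working session

There is one attempt and no reset: what is moved stays moved. The work goes in short steps, each a Python script; the robot and the scene stay as the last script left them, time stands still between calls to the robot, and variables do not carry over. Pictures are saved under pics/ and viewed, at most 14 in all, crops included, and the job is handed in when it is done.

```bash
mkdir -p pics; ls
python3 - <<'E'
from plant import bot
import cv2
for n in("top","side"):
    cv2.imwrite(f"pics/{n}0.png",bot.camera(n)[:,:,::-1]); c=bot.get_calibration(n); print(c)
s=bot.read_state(); print(s)
E
```

```text
pics
plant.py
{'fx': 495.8265531531062, 'fy': 495.8265531531062, 'cx': 319.4641226398109, 'cy': 200.74878477376052, 'view': array([[-2.14965964e-02, -9.99759193e-01,  4.41043930e-03,
         6.32878211e+01],
       [ 9.95280256e-01, -2.09823157e-02,  9.47467888e-02,
        -5.24570024e+02],
       [-9.46314319e-02,  6.42635663e-03,  9.95491634e-01,
        -1.51560955e+03],
       [ 0.00000000e+00,  0.00000000e+00,  0.00000000e+00,
         1.00000000e+00]])}
{'fx': 469.8519395008038, 'fy': 469.8519395008038, 'cx': 318.83556246302766, 'cy': 206.7137982055986, 'view': array([[-9.44420616e-01, -3.28587072e-01,  1.00117811e-02,
         5.33781494e+02],
       [ 2.25178175e-01, -6.24415293e-01,  7.47930700e-01,
        -1.81872376e+02],
       [-2.39508849e-01,  7.08615607e-01,  6.63701313e-01,
        -1.22511441e+03],
       [ 0.00000000e+00,  0.00000000e+00,  0.00000000e+00,
         1.00000000e+00]])}
{'t': 0.1, 'joint_pos': array([ 1.43910452e+00,  3.59296039e-01,  1.11736226e-02, -3.11106556e-04,
       -1.22409386e+00, -2.88102459e-01]), 'qvel': array([ 0.00094995, -0.00012461,  0.00339248,  0.00133884,  0.00091604,
       -0.00192302]), 'tau': array([-3.21370593e-03, -5.84165490e+01,  2.93751132e+01,  7.01560736e+00,
        1.01859873e-02, -5.71450028e-05]), 'tcp_pos': array([274.96627224, 616.0200036 , 244.53839649]), 'eef_rot': array([ 9.78041060e-01, -2.08411036e-01, -9.03458847e-05,  7.19229876e-04]), 'contact_force': array([-0.68090417,  0.28534402,  0.18971102]), 'moment': array([-0.04612561, -0.02929366, -0.05157984]), 'finger_force': 0.0, 'width': 87.616092383343}
```

View pics/top0.png

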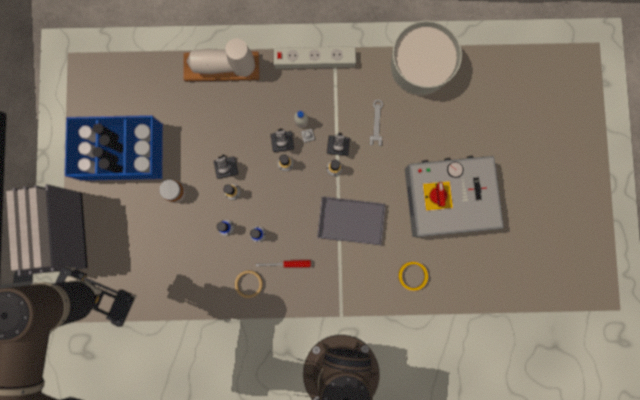

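View pics/side0.png

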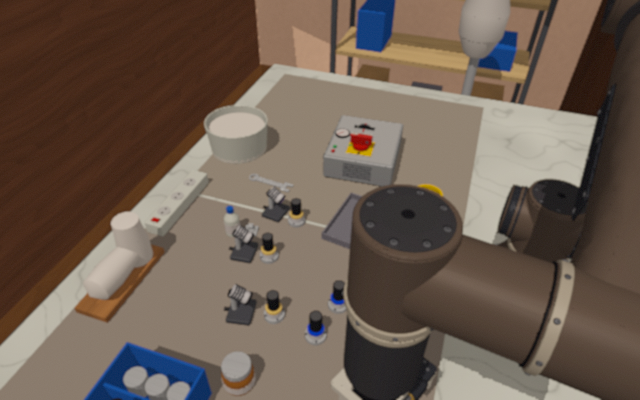

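Top: isolator at about (438,196), wheel (478,188), tray (351,220), three lamps (226,167), (283,141), (339,145) with amber adapters in front; blue adapters at (224,228), (257,234). Side shows the same; both need zooming.

```bash
cat > h.py <<'E'
import numpy as np, cv2
from plant import bot
def ray(n,u,v):
    c=bot.get_calibration(n); V=c["view"]; R=V[:3,:3]; t=V[:3,3]
    d=R.T@np.array([(u-c["cx"])/c["fx"],-(v-c["cy"])/c["fy"],-1.]); return -R.T@t,d
def plane(n,u,v,z):
    o,d=ray(n,u,v); return o+d*(z-o[2])/d[2]
def proj(n,p):
    c=bot.get_calibration(n); q=c["view"][:3,:3]@np.asarray(p,float)+c["view"][:3,3]
    return np.array([c["cx"]+c["fx"]*q[0]/-q[2],c["cy"]-c["fy"]*q[1]/-q[2]])
def crop(n,name,x0,y0,w,h,k):
    im=bot.camera(n)[:,:,::-1][y0:y0+h,x0:x0+w]; cv2.imwrite("pics/"+name,cv2.resize(im,None,fx=k,fy=k,interpolation=cv2.INTER_CUBIC))
E
python3 - <<'E'
from h import *
crop("top","lamps.png",205,115,160,118,5)
crop("top","cons.png",395,145,120,100,6)
crop("side","sl.png",215,175,150,140,4.2)
crop("side","sc.png",310,100,110,90,6)
E
```

```text
(no output)
```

View pics/lamps.png

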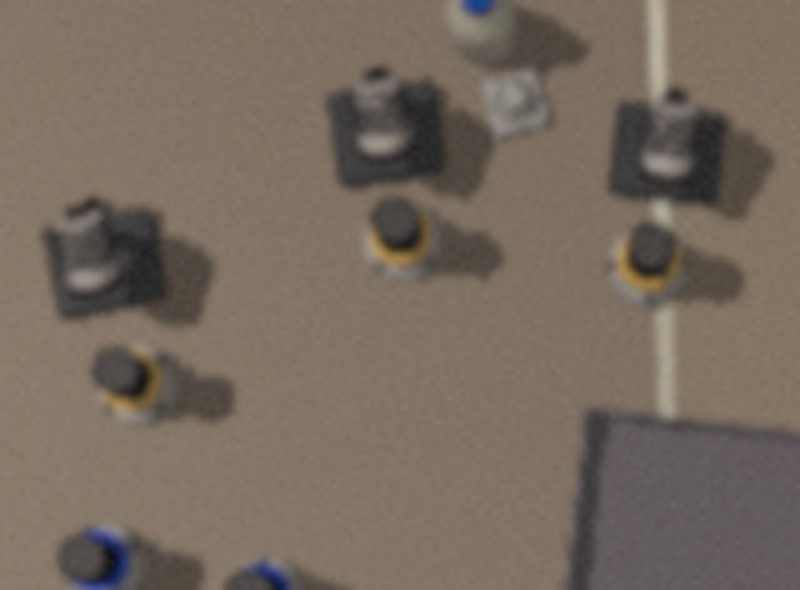

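View pics/cons.png

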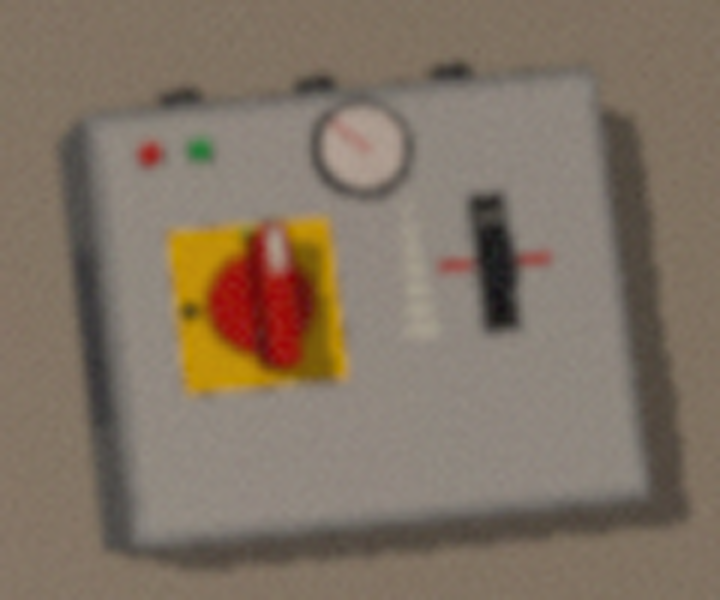

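View pics/sl.png

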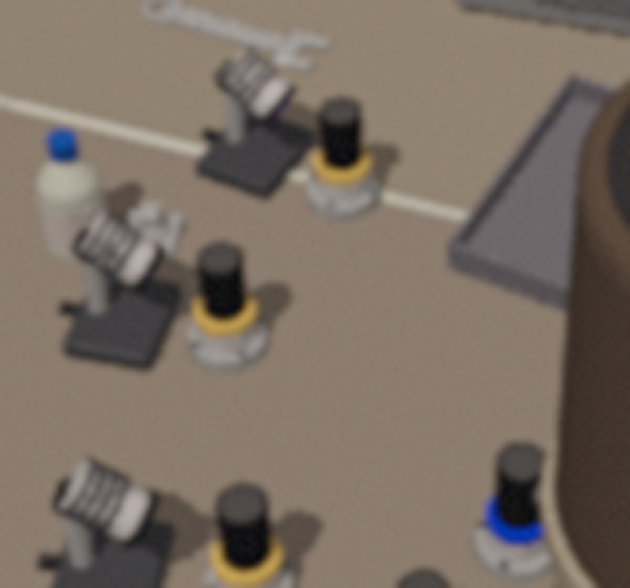

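View pics/sc.png

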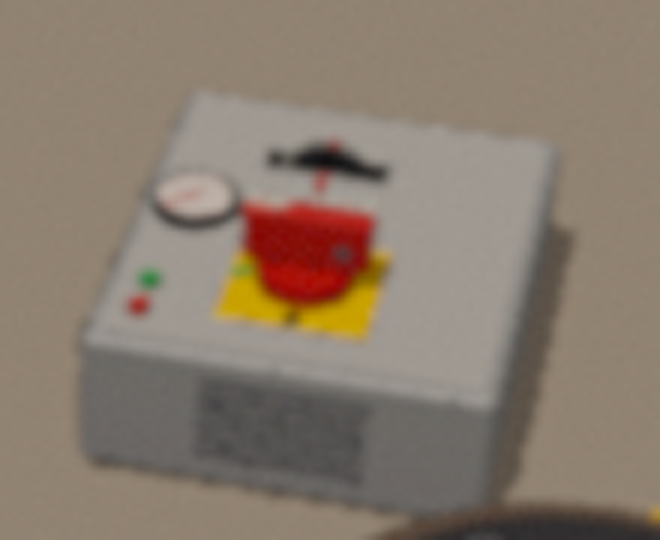

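Lamps crop: base corners readable (e.g. lamp at left (45,228),(158,210),(163,300),(62,317)); the wheel has a light line near its far +x end (488,213); the isolator's pointer is at +x (on). The side crop confirms this and that the pyramid and primer stand between lamps 1 and 2.

```bash
cat >> h.py <<'E'
from scipy.spatial.transform import Rotation as Ro
def fit(model,pts):
    """2D rigid fit: world = R(th) m + t"""
    m=np.asarray(model,float);p=np.asarray(pts)[:,:2];mc=m.mean(0);pc=p.mean(0)
    A=(m-mc);B=(p-pc); th=np.arctan2((A[:,0]*B[:,1]-A[:,1]*B[:,0]).sum(),(A*B).sum())
    R=np.array([[np.cos(th),-np.sin(th)],[np.sin(th),np.cos(th)]]); t=pc-R@mc
    return t,th,np.linalg.norm(m@R.T+t-p,axis=1)
def q(a):
    """tool down, closing axis (tool y) at world angle a"""
    y=np.array([np.cos(a),np.sin(a),0]);z=np.array([0,0,-1.]);return Ro.from_matrix(np.c_[np.cross(y,z),y,z]).as_quat()
def top(col,im=None):
    """bead-coloured blobs in the top view -> px centroid; adapter axis from bead is biased, so use as seeds"""
    im=bot.camera("top") if im is None else im
    hsv=cv2.cvtColor(im,cv2.COLOR_RGB2HSV); lo,hi={"blue":((112,150,60),(128,255,255)),"amber":((12,110,90),(26,255,255))}[col]
    m=cv2.inRange(hsv,lo,hi); n,_,s,c=cv2.connectedComponentsWithStats(m)
    return [(c[i],s[i,4]) for i in range(1,n) if s[i,4]>5]
E
python3 - <<'E'
from h import *
np.set_printoptions(precision=1,suppress=True)
L=lambda P:[(205+u/5-.4,115+v/5-.4) for u,v in P]
C=lambda P:[(395+u/6-.4,145+v/6-.4) for u,v in P]
rect=lambda dx,dy:[(dx/2,dy/2),(dx/2,-dy/2),(-dx/2,-dy/2),(-dx/2,dy/2)]
for P in ([(45,228),(158,210),(163,300),(62,317)],[(328,95),(437,80),(444,178),(342,187)],[(617,100),(727,112),(717,202),(610,193)]):
    W=[plane("top",*p,16) for p in L(P)]; t,th,r=fit(rect(60,70),W)
    spot=t-75*np.array([np.cos(th),np.sin(th)]); print("lamp",t,"yaw %.3f"%th,r,"spot",spot)
    for m in rect(60,70): print("   side px",proj("side",[*(t+np.array([[np.cos(th),-np.sin(th)],[np.sin(th),np.cos(th)]])@m),16]),end="")
    print()
W=[plane("top",*p,90) for p in C([(88,115),(590,72),(648,492),(138,545)])]; t,th,r=fit(rect(220,260),W); print("console",t,th,r)
for n,p in (("plate",(258.5,306)),("marks",(496,262))): print(n,plane("top",*C([p])[0],90))
im=bot.camera("top")
for c in("blue","amber"):
    for p,a in top(c,im): print(c,p,a,plane("top",*p,32))
for n,p in (("c0",(122,372)),("c1",(398,222)),("c2",(652,248)),("f0",(88,558)),("f1",(258,585))): print(n,plane("top",*L([p])[0],80))
hs=cv2.cvtColor(im,cv2.COLOR_RGB2HSV)
# tray: corners of rim z=25
roi=im[185:255,305:395].astype(int); m=((roi.max(2)-roi.min(2)<22)&(roi.sum(2)<330)).astype(np.uint8)
m=cv2.morphologyEx(m,cv2.MORPH_OPEN,np.ones((3,3)))
cs,_=cv2.findContours(m,0,2); k=max(cs,key=cv2.contourArea); rr=cv2.minAreaRect(k); print(rr)
print([plane("top",u+305,v+185,20)[:2] for u,v in cv2.boxPoints(rr)])
cv2.imwrite("pics/tray.png",cv2.resize(np.hstack([roi[:,:,::-1].astype(np.uint8),np.repeat(m[:,:,None]*255,3,2)]),None,fx=4,fy=4))
cv2.imwrite("pics/wh.png",cv2.resize(im[170:215,465:495,::-1],None,fx=12,fy=12,interpolation=cv2.INTER_CUBIC))
E
```

```text
lamp [638.3 343.4] yaw 0.132 [1.6 1.7 3.9 2.7] spot [563.9 333.5]
   side px [225.9 317.1]   side px [235.8 293.7]   side px [259.3 297.8]   side px [250.4 321.6]
lamp [716.8 165.9] yaw 0.094 [0.3 1.6 3.2 2.7] spot [642.2 158.8]
   side px [230.4 255.5]   side px [239.9 237.3]   side px [260.5 241.2]   side px [251.8 259.7]
lamp [702.5 -10.8] yaw -0.118 [0.1 1.  1.4 1.2] spot [628.  -2.]
   side px [261.4 212.5]   side px [273.4 198.6]   side px [290.8 204.4]   side px [279.3 218.7]
console [ 527.2 -353.6] 0.07573132287593008 [3.8 6.  4.8 4.2]
plate [ 527.6 -300.1   90. ]
marks [ 547.1 -419.4   90. ]
blue [227.3 227.4] 20 [448.7 337.   32. ]
blue [260.  230.9] 7 [436.1 236.8  32. ]
blue [259.1 236.8] 10 [417.9 239.8  32. ]
amber [255.3  53.1] 27 [1000.8  246.    32. ]
amber [207.9  73.8] 478 [936.3 396.7  32. ]
amber [285.1 164.3] 33 [641.3 156.6  32. ]
amber [333.6 169. ] 38 [623.4   6.   32. ]
amber [436.7 195.8] 495 [ 532.9 -311.3   32. ]
amber [232.7 192.5] 23 [556.5 320.2  32. ]
amber [413.  275.7] 384 [ 289.5 -228.2   32. ]
amber [247.9 282.5] 142 [279.9 275.2  32. ]
c0 [561.7 323.   80. ]
c1 [649.3 156.1  80. ]
c2 [630.3   3.2  80. ]
f0 [450.5 343.7  80. ]
f1 [432.3 242.6  80. ]
((47.092803955078125, 35.28327178955078), (67.63288879394531, 43.041168212890625), 6.483074188232422)
[array([411.2,  65.1]), array([543.9,  47.1]), array([ 515.6, -161.8]), array([ 383.2, -142.1])]
```

View pics/tray.png

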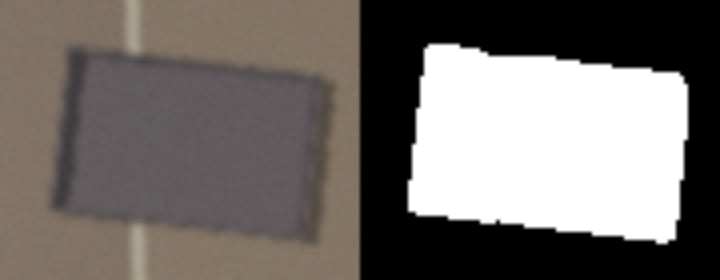

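View pics/wh.png

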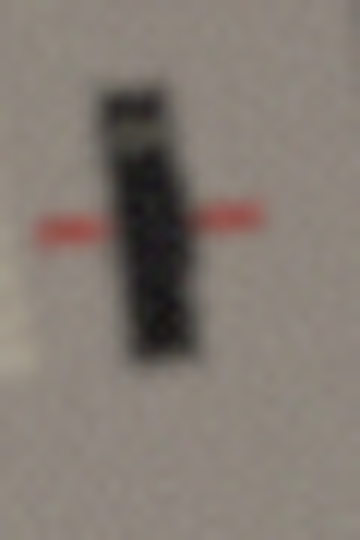

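Tray mask is clean (centre about (463,-48), yaw about -0.135). Wheel's line is 7.5 px (≈21 mm) toward +x of the marks, so the wheel is at ≈0.42 rad. Cross-check the isolator axis before gripping.

Run:
```python
from h import *
np.set_printoptions(precision=1,suppress=True)
C=lambda p:(395+p[0]/6-.4,145+p[1]/6-.4)
S=lambda p:(310+p[0]/6-.4,100+p[1]/6-.4)
print("hub z106",plane("top",*C((262,305)),106),"bar z140",plane("top",*C((277,293)),140))
print("bar pointer end",plane("top",*C((270,222)),140),"other",plane("top",*C((282,367)),140))
print("cam",ray("top",0,0)[0])
for p in ((527.6,-300.1),(534,-300),(540,-300)): 
    for z in (90,106,140):
        a,b=proj("top",[*p,z]),proj("side",[*p,z]); print(p,z,(a-[395,145])*6,(b-[310,100])*6)
im=bot.camera("top"); h=cv2.cvtColor(im,cv2.COLOR_RGB2HSV)
y=cv2.inRange(h,(20,150,90),(32,255,255));r=cv2.inRange(h,(0,150,60),(8,255,255))|cv2.inRange(h,(172,150,60),(180,255,255))
roi=np.zeros_like(y);roi[175:220,415:460]=1
for n,m in(("yellow",y|r),("red",r)):
    cs,_=cv2.findContours(m*roi,0,2);k=max(cs,key=cv2.contourArea);print(n,cv2.minAreaRect(k),cv2.boundingRect(k))
st=bot.read_state();print(st["joint_pos"])
for a in (np.pi/2+.09,-np.pi/2+.09):
    for d in(0,np.pi/2): print(a+d,bot.solve_ik([532,-300,129],q(a+d)))
```

```text
hub z106 [ 526.4 -297.9  106. ] bar z140 [ 528.6 -296.9  140. ]
bar pointer end [ 563.1 -295.1  140. ] other [ 493.  -297.7  140. ]
cam [ 380.    62.  1558.2]
(527.6, -300.1) 90 [256.1 303.6] [306.  281.2]
(527.6, -300.1) 106 [264.  300.1] [308.1 256. ]
(527.6, -300.1) 140 [281.3 292.6] [312.7 201.4]
(534, -300) 90 [255.3 290.8] [294.4 278.9]
(534, -300) 106 [263.2 287.2] [296.4 253.8]
(534, -300) 140 [280.5 279.4] [300.8 199.2]
(540, -300) 90 [254.8 278.8] [283.6 276.8]
(540, -300) 106 [262.7 275.1] [285.5 251.6]
(540, -300) 140 [279.9 267. ] [289.7 197.1]
yellow ((437.4816589355469, 195.3353729248047), (26.61400032043457, 26.945295333862305), 83.6598129272461) (423, 182, 30, 28)
red ((439.21954345703125, 195.47564697265625), (18.11615753173828, 16.398244857788086), 38.65980911254883) (430, 184, 17, 22)
[ 1.4  0.4  0.  -0.  -1.2 -0.3]
1.6607963267948966 [-0.2  0.4 -0.3  0.  -0.9 -1.3]
3.231592653589793 [-0.2  0.4 -0.3  0.  -0.9  0.3]
-1.4807963267948965 [-0.2  0.4 -0.3  0.  -0.9  1.9]
0.09000000000000008 [-0.2  0.4 -0.3  0.  -0.9 -2.9]
```

Run:
```python
from h import *
np.set_printoptions(precision=1,suppress=True)
P=np.array([528.,-298.5,129]); up=P+[0,0,90]; a=np.pi/2+.07
bot.move_ptp(up,q(a)); bot.line_to(P,120)
print(bot.read_state()["contact_force"])
bot.move_gripper(4,30); s=bot.read_state(); print(s["width"],s["tcp_pos"],s["contact_force"],s["moment"])
for k in (.5,1.0,1.3,1.62): bot.line_to(P,60,q(a+k)); s=bot.read_state(); print(s["tcp_pos"],s["contact_force"],s["moment"],s["width"],s["t"])
bot.move_gripper(60); bot.line_to(up,150)
crop("top","iso1.png",395,145,120,100,5); print(bot.read_state()["t"])
```

```text
[-0.6 -0.6  0.4]
15.884073314038089 [ 527.9 -297.8  129. ] [-1.   4.9  1.9] [1.9 0.  0.1]
[ 528.2 -298.5  129. ] [ 2.5  0.1 -0.8] [ 0.8 -0.4 -0.1] 15.938551118961332 6.3917
[ 528.7 -298.9  129. ] [ 4.1 -3.2 -4.2] [-0.8 -1.5  0.2] 15.691833309381588 7.0417
[ 529.1 -299.1  129. ] [ 5.7 -4.5 -5. ] [-1.2 -1.9  0.3] 15.72727794794479 7.4917
[ 529.5 -299.1  129.1] [ 6.3 -4.5 -6. ] [-1.5 -2.5 -0.7] 16.106359529674766 7.9583
9.6583
```

Run:
```python
from h import *
crop("side","iso1s.png",310,100,110,90,6)
```

```text
2
```

View pics/iso1s.png

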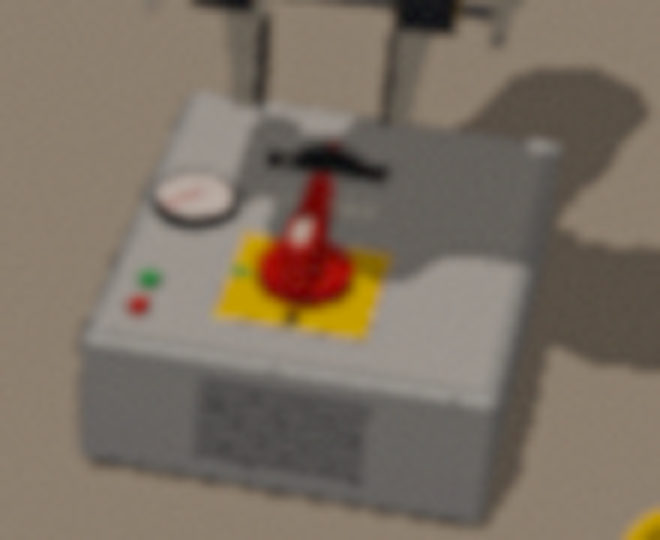

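Isolator handle now points to the black dot (off). Now the wheel.

```bash
cat > wheel.py <<'E'
from h import *
np.set_printoptions(precision=2,suppress=True)
W=np.array([547.1,-419.4]); th=.085; ex=np.array([np.cos(th),np.sin(th)])
def stroke(x0,x1,F=5.):
    """press at console-x offset x0, draw to x1 at force F, lift"""
    Q=q(np.pi/2+th); pos=lambda x,z:[*(W+ex*x),z]
    bot.move_ptp(pos(x0,150),Q); bot.line_to(pos(x0,127),60)
    f0=bot.read_state()["contact_force"][2]; z=127.
    f=lambda:bot.read_state()["contact_force"][2]-f0
    while z>112 and f()<F-1: z-=.4; bot.line_to(pos(x0,z),20)
    print("touch z",z,"f",f())
    n=max(2,int(abs(x1-x0)/1.5))
    for x in np.linspace(x0,x1,n+1)[1:]:
        z+=np.clip((f()-F)*.04,-.4,.4); bot.line_to(pos(x,z),15)
    s=bot.read_state(); print("end z",z,"f",s["contact_force"]-[0,0,f0],s["tcp_pos"],s["t"]); bot.line_to(pos(x1,150),100)
def line():
    """offset (px rows) of the white line above the marks, top view"""
    im=bot.camera("top").astype(float); g=im.mean(2)
    pr=[(k,proj("top",[*(W+ex*k),90+np.sqrt(max(900-k*k,324))-18])) for k in np.arange(-24,24.5,1.5)]
    print([(k,int(cv2.getRectSubPix(g.astype(np.float32),(3,1),p.tolist()).mean())) for k,p in pr])
E
python3 - <<'E'
from wheel import *
bot.move_gripper(0,20)
stroke(7,-5)
bot.move_ptp([528,-200,250],q(np.pi/2)); line()
E
```

```text
touch z 120.1999999999999 f 6.133623620662059
end z 120.33268875552977 f [0.47 2.05 5.72] [ 542.8  -419.79  121.01] 18.8667
[(np.float64(-24.0), 25), (np.float64(-22.5), 27), (np.float64(-21.0), 31), (np.float64(-19.5), 32), (np.float64(-18.0), 34), (np.float64(-16.5), 35), (np.float64(-15.0), 36), (np.float64(-13.5), 39), (np.float64(-12.0), 40), (np.float64(-10.5), 38), (np.float64(-9.0), 36), (np.float64(-7.5), 38), (np.float64(-6.0), 39), (np.float64(-4.5), 42), (np.float64(-3.0), 43), (np.float64(-1.5), 40), (np.float64(0.0), 40), (np.float64(1.5), 42), (np.float64(3.0), 43), (np.float64(4.5), 43), (np.float64(6.0), 45), (np.float64(7.5), 49), (np.float64(9.0), 52), (np.float64(10.5), 58), (np.float64(12.0), 62), (np.float64(13.5), 66), (np.float64(15.0), 68), (np.float64(16.5), 69), (np.float64(18.0), 69), (np.float64(19.5), 67), (np.float64(21.0), 64), (np.float64(22.5), 61), (np.float64(24.0), 57)]
```

```bash
cat >> wheel.py <<'E'
def prof(im):
    g=im.astype(np.float32).mean(2); K=np.arange(-28,29,2)
    return K,np.array([cv2.getRectSubPix(g,(3,1),proj("top",[*(W+ex*k),90+np.sqrt(max(900-k*k,324))-18]).tolist()).mean() for k in K])
E
python3 - <<'E'
from wheel import *
print(prof(cv2.imread("pics/top0.png"))[1].astype(int)); 
bot.move_ptp([528,-50,250],q(np.pi/2)); im=bot.camera("top"); print(prof(im)[1].astype(int))
cv2.imwrite("pics/wh2.png",cv2.resize(im[170:215,465:495,::-1],None,fx=12,fy=12,interpolation=cv2.INTER_CUBIC))
E
```

```text
[35 31 32 35 38 43 45 44 41 40 38 37 38 39 40 41 40 38 39 39 40 43 47 54
 63 70 67 60 48]
[ 41  37  36  38  41  45  44  44  44  42  42  43  43  42  41  43  44  49
  60  79 101 114 113 102  80  58  45  37  36]
```

View pics/wh2.png

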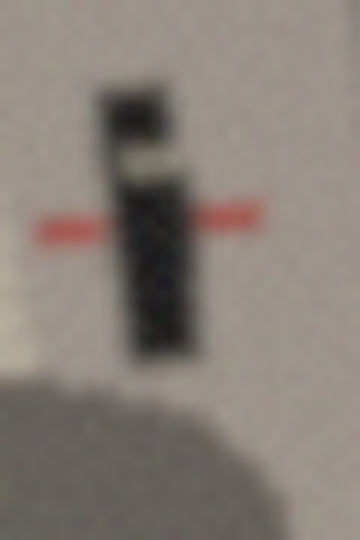

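Line now at row 165 versus marks about 220 (≈14 mm from the top, ≈0.49 rad to go). Two more strokes.

Run:
```python
from wheel import *
stroke(6,-4); stroke(5,-2)
bot.move_ptp([528,-50,250],q(np.pi/2)); im=bot.camera("top"); K,p=prof(im); print(p.astype(int))
w=np.clip(p-55,0,None)*(abs(K)<22); print("centre",(w*K).sum()/w.sum(),bot.read_state()["t"])
```

```text
touch z 120.1999999999999 f 6.54976097362929
end z 120.34046375958678 f [-0.6   1.74  4.9 ] [ 543.77 -419.74  120.99] 28.7833
touch z 120.59999999999991 f 4.878574734575518
end z 120.66991532912017 f [-0.44  1.34  5.37] [ 545.36 -419.6   121.05] 35.0833
[ 40  38  39  40  41  43  45  45  45  47  60  80 108 125 129 115  90  66
  49  42  41  45  45  42  40  38  36  37  37]
centre -0.6402380142420541 37.0
```

Line centred at about -0.6 mm from the top (≈1.2 rad). Now the cured adapters, each located afresh before its pick.

```bash
cat > ad.py <<'E'
from h import *
np.set_printoptions(precision=1,suppress=True)
LAMP=[((638.3,343.4),.132),((716.8,165.9),.094),((702.5,-10.8),-.118)]
SPOT=[np.array(t)-75*np.array([np.cos(a),np.sin(a)]) for t,a in LAMP]
TR=np.array([463.4,-47.9]); TA=-.135
def tray(y): return TR+y*np.array([-np.sin(TA),np.cos(TA)])
def find(col,im=None):
    im=bot.camera("top") if im is None else im
    hsv=cv2.cvtColor(im,cv2.COLOR_RGB2HSV); lo,hi={"blue":((110,140,50),(130,255,255)),"amber":((12,100,80),(26,255,255))}[col]
    m=cv2.inRange(hsv,lo,hi); d=cv2.dilate(m,np.ones((5,5),np.uint8)); n,lab=cv2.connectedComponents(d); out=[]
    for i in range(1,n):
        ys,xs=np.nonzero((lab==i)&(m>0))
        if not 6<len(xs)<75: continue
        p=plane("top",xs.mean(),ys.mean(),32)[:2]; v=p-[380,62]
        p=p+6*v/np.linalg.norm(v)
        if 380<p[0]<760 and -150<p[1]<450: out.append(p)
    return out
HZ,UP=62.,42.
def pick(p,a,pre=None):
    bot.move_ptp([*p,150],q(a if pre is None else pre)); bot.move_gripper(84,40)
    bot.line_to([*p,HZ],180)
    if pre is not None:
        bot.move_gripper(10,8); bot.move_gripper(60); bot.line_to([*p,HZ],100,q(a))
    bot.move_gripper(10,40); s=bot.read_state(); print("grip",s["width"],s["finger_force"],s["t"])
    bot.line_to([*p,HZ+UP],150)
def place(p,a,floor=0,via=None):
    if via is not None: bot.line_to([*via,HZ+UP],180)
    bot.line_to([*p,HZ+UP],180,q(a)); s=bot.read_state(); print("arrive",s["width"],s["finger_force"])
    ok=s["width"]>25
    bot.line_to([*p,HZ+floor+.7],100); bot.pause(.15); s=bot.read_state(); print("down",s["contact_force"],s["width"])
    bot.move_gripper(58); bot.line_to([*p,150],180); print("t",bot.read_state()["t"]); return ok
E
python3 - <<'E'
from ad import *
im=bot.camera("top");A=find("amber",im);print(A,find("blue",im),SPOT)
bot.move_gripper(84,40)
p=min(A,key=lambda p:np.linalg.norm(p-SPOT[2]))
pick(p,np.pi/2-.118); place(tray(-58),np.pi+TA,4)
bot.move_ptp([528,-250,250],q(np.pi-.1));im=bot.camera("top");print(find("amber",im),find("blue",im))
E
```

```text
[array([647.9, 158. ]), array([560.9, 324.7])] [array([449.4, 343.8]), array([419.9, 245.1])] [array([564. , 333.5]), array([642.1, 158.9]), array([628.,  -2.])]
grip 29.294072321752733 39.94716167449951 41.2333
arrive 29.416485917335656 39.944406151771545
down [-0.4 -0.3 -1.6] 29.64373424895331
t 45.625
[array([629.5,   4.1]), array([560.8, 325.5])] [array([449.2, 343.9]), array([428.1, 244.1])]
```

The arm hid one cured adapter, so the one at lamp 1 went into the far slot; fine. The other two next.

Run:
```python
from ad import *
im=bot.camera("top");A=find("amber",im)
p=min(A,key=lambda p:np.linalg.norm(p-SPOT[2]));assert np.linalg.norm(p-SPOT[2])<60
pick(p,np.pi/2-.118); place(tray(0),np.pi+TA,4)
bot.move_ptp([528,-250,250],q(np.pi-.1))
A=find("amber");print(A)
p=min(A,key=lambda p:np.linalg.norm(p-SPOT[0]));assert np.linalg.norm(p-SPOT[0])<60
pick(p,np.pi/2+.13); place(tray(58),np.pi+TA,4)
bot.move_ptp([528,-280,250],q(np.pi-.1));im=bot.camera("top");print(find("amber",im),find("blue",im))
cv2.imwrite("pics/a.png",cv2.resize(im[110:270,205:405,::-1],None,fx=4,fy=3.75,interpolation=cv2.INTER_CUBIC))
```

```text
grip 29.09569700107726 39.945754408836365 50.4833
arrive 29.27673832402812 39.94326174259186
down [ 0.1  0.  -1.6] 29.3114372045361
t 54.6167
[array([561., 325.]), array([450.9, -47. ])]
grip 29.393155526515304 39.97131943702698 59.925
arrive 29.339600823232267 39.96839225292206
down [ 0.4 -0.2 -1.7] 29.086713117860555
t 64.3333
[array([469.3,  13.2]), array([462.6, -43.9])] [array([448.8, 343.9]), array([427.2, 244.5])]
```

View pics/a.png

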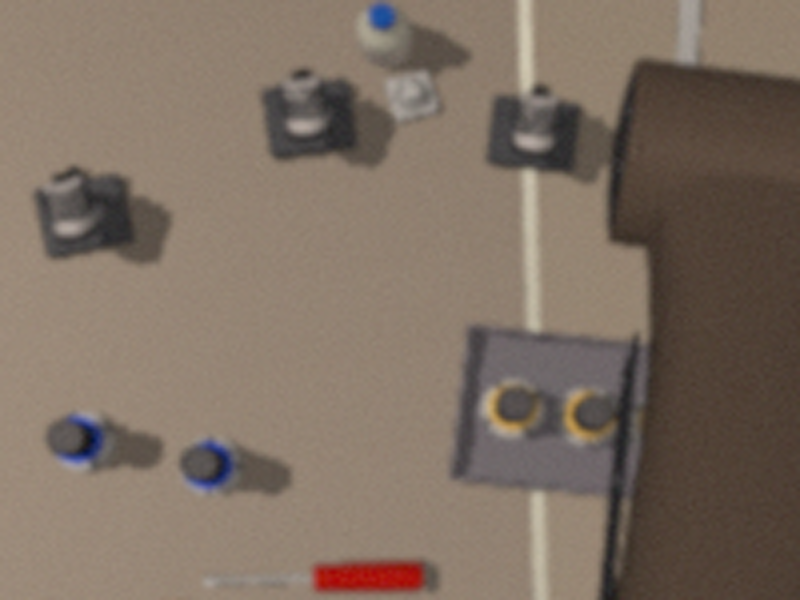

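Three lamps are empty; cured adapters stand at (514,405), (592,412) and a third under the arm; fresh at (75,440), (207,465). Now the fresh ones.

```bash
sed -i 's/move_gripper(10,8)/move_gripper(10,30)/' ad.py
python3 - <<'E'
from ad import *
for k in (1,0):
    B=find("blue"); p=min(B,key=lambda p:np.linalg.norm(p-[[449,344],[430,244]][k])); print(k,p)
    pick(p,np.pi/2+LAMP[k][1],pre=np.pi); place(SPOT[k],np.pi/2+LAMP[k][1])
    bot.move_ptp([480,-350,260],q(np.pi-.1))
im=bot.camera("top");print(find("amber",im),find("blue",im),SPOT,bot.read_state()["t"])
cv2.imwrite("pics/b.png",cv2.resize(im[110:260,205:405,::-1],None,fx=4,fy=4,interpolation=cv2.INTER_CUBIC))
E
```

```text
1 [428.6 244.5]
grip 29.48769177518848 40.00093460083008 72.775
arrive 29.456952985013643 39.9982488155365
down [-0.1 -0.  -2.5] 29.516259171887842
t 76.6917
0 [449.9 344.1]
grip 29.09505567050601 40.00055193901062 86.3583
arrive 29.47106575893698 39.99973654747009
down [ 0.2 -0.3 -1.5] 29.225015937628456
t 89.6333
[array([468.1,  14.3]), array([461.9, -44. ]), array([ 453.6, -100.8])] [array([638. , 158.3]), array([560.6, 331.2])] [array([564. , 333.5]), array([642.1, 158.9]), array([628.,  -2.])] 92.1583
```

View pics/b.png

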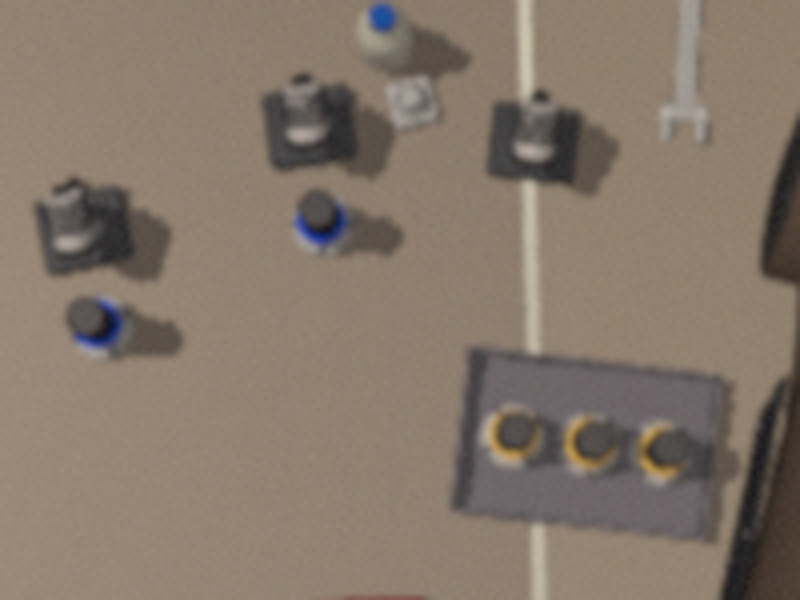

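All five stand where intended: blues at (95,325) and (320,220), three ambers in a row in the tray. One overlay check of base and foot outlines in the side view.

Run:
```python
from ad import *
out=[]
for n in("side","top"):
    im=bot.camera(n)[:,:,::-1]
    for k in(0,1):
        t,a=np.array(LAMP[k][0]),LAMP[k][1];R=np.array([[np.cos(a),-np.sin(a)],[np.sin(a),np.cos(a)]])
        c=proj(n,[*SPOT[k],30]).astype(int)-[30,22]+[-12 if n=="side" else 0,-5]; w=np.ascontiguousarray(cv2.resize(im[c[1]:c[1]+44,c[0]:c[0]+60],None,fx=6.6,fy=6.6,interpolation=cv2.INTER_CUBIC))
        px=lambda P:((np.array([proj(n,p) for p in P])-c+.5)*6.6).astype(np.int32)
        B=[[*(t+R@np.array(m)),16] for m in((30,35),(30,-35),(-30,-35),(-30,35))]
        cv2.polylines(w,[px(B)],True,(0,255,0),1)
        F=[[*(SPOT[k]+25*np.array([np.cos(u),np.sin(u)])),12] for u in np.linspace(0,6.28,40)]
        cv2.polylines(w,[px(F)],True,(0,0,255),1); 
        F=[[*(SPOT[k]+15*np.array([np.cos(u),np.sin(u)])),80] for u in np.linspace(0,6.28,40)]
        cv2.polylines(w,[px(F)],True,(0,0,255),1); out.append(w)
o=np.vstack([np.hstack(out[:2]),np.hstack(out[2:])]);print(o.shape);cv2.imwrite("pics/c.png",o)
```

```text
(580, 792, 3)
```

View pics/c.png

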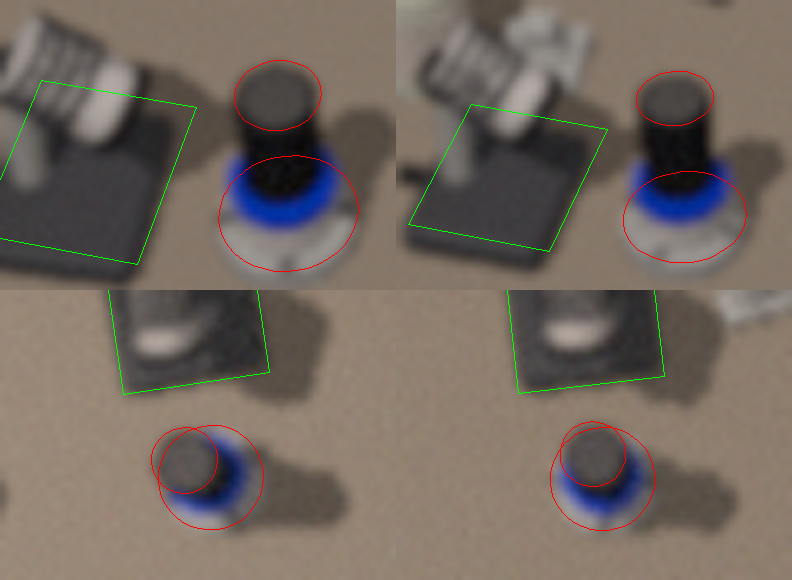

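Adapters match their outlines in the side view, but the lamp bases look some 5 mm further back than my outline (the visible front wall biased it). Measure the front edge by intensity profile at z=0 in both views.

Run:
```python
from ad import *
for n in("top","side"):
    g=np.mean([bot.camera(n).astype(np.float32).mean(2) for _ in range(4)],0).astype(np.float32)
    sm=lambda p:cv2.getRectSubPix(g,(1,1),np.float32(p).tolist())[0,0]
    for k in(0,1,2):
        t,a=np.array(LAMP[k][0]),LAMP[k][1];ex=np.array([np.cos(a),np.sin(a)]);ey=np.array([-ex[1],ex[0]])
        def edge(base,d,K):
            v=np.array([sm(proj(n,[*(base+d*s),0])) for s in K]); lo,hi=v[:4].mean(),v[-4:].mean(); m=(lo+hi)/2
            i=np.nonzero(v>m)[0][0]; return K[i-1]+(m-v[i-1])/(v[i]-v[i-1])*(K[1]-K[0]),int(lo),int(hi)
        # distance of front edge ahead of assumed centre (30 expected), at several lateral offsets
        print(n,k,"front",[tuple(np.round(edge(t+ey*o,-ex,np.arange(20,42,.5)),1)) for o in(-25,-15,15,25)],
          "left",[tuple(np.round(edge(t-ex*o,ey,np.arange(24,48,.5)),1)) for o in(0,12,22)],"right",[tuple(np.round(edge(t-ex*o,-ey,np.arange(24,48,.5)),1)) for o in(0,12,22)])
```

```text
top 0 front [(np.float64(33.1), np.float64(50.0), np.float64(115.0)), (np.float64(28.3), np.float64(47.0), np.float64(132.0)), (np.float64(28.7), np.float64(68.0), np.float64(134.0)), (np.float64(30.1), np.float64(72.0), np.float64(134.0))] left [(np.float64(49.5), np.float64(131.0), np.float64(134.0)), (np.float64(38.5), np.float64(77.0), np.float64(134.0)), (np.float64(37.6), np.float64(72.0), np.float64(135.0))] right [(np.float64(32.4), np.float64(46.0), np.float64(80.0)), (np.float64(33.0), np.float64(47.0), np.float64(79.0)), (np.float64(32.5), np.float64(51.0), np.float64(80.0))]
top 1 front [(np.float64(31.0), np.float64(48.0), np.float64(119.0)), (np.float64(27.0), np.float64(49.0), np.float64(126.0)), (np.float64(28.0), np.float64(65.0), np.float64(127.0)), (np.float64(28.8), np.float64(64.0), np.float64(126.0))] left [(np.float64(36.8), np.float64(73.0), np.float64(127.0)), (np.float64(36.2), np.float64(72.0), np.float64(127.0)), (np.float64(34.4), np.float64(63.0), np.float64(127.0))] right [(np.float64(34.5), np.float64(47.0), np.float64(80.0)), (np.float64(34.4), np.flo
[... 1761 characters left out ...]
loat64(43.5), np.float64(42.0), np.float64(67.0)), (np.float64(36.7), np.float64(54.0), np.float64(75.0))]
side 2 front [(np.float64(27.6), np.float64(46.0), np.float64(124.0)), (np.float64(27.4), np.float64(48.0), np.float64(124.0)), (np.float64(27.1), np.float64(48.0), np.float64(120.0)), (np.float64(26.8), np.float64(49.0), np.float64(119.0))] left [(np.float64(35.3), np.float64(58.0), np.float64(119.0)), (np.float64(36.0), np.float64(58.0), np.float64(119.0)), (np.float64(35.0), np.float64(49.0), np.float64(119.0))] right [(np.float64(44.4), np.float64(51.0), np.float64(69.0)), (np.float64(43.3), np.float64(43.0), np.float64(68.0)), (np.float64(40.2), np.float64(48.0), np.float64(79.0))]
```

Edges put the true spots about 3–4.5 mm further back than where the adapters stand, well inside 12 mm, so I leave them. Recheck positions and wheel, then switch on.

Run:
```python
from ad import *
from wheel import prof
im=bot.camera("top");A,B=find("amber",im),find("blue",im);print(A,B)
ref=[(638,158.3),(560.6,331.2)]
assert len(A)==3 and len(B)==2 and all(min(np.linalg.norm(b-r) for b in B)<4 for r in ref)
P=np.array([528.8,-298.8,129]); up=P+[0,0,90]; a=np.pi+.07
bot.move_ptp(up,q(a)); bot.move_gripper(70,30); bot.line_to(P,120); bot.move_gripper(4,30); print(bot.read_state()["width"])
for k in (.5,1.0,1.3,1.62): bot.line_to(P,60,q(a-k)); s=bot.read_state(); print(s["contact_force"],s["moment"],s["width"],s["t"])
bot.move_gripper(70); bot.line_to(up,150)
bot.move_ptp([400,-500,260],q(np.pi/2)); bot.pause(.3)
im=bot.camera("top");print(find("amber",im),find("blue",im),bot.read_state()["t"])
K,p=prof(im);print(p.astype(int))
cv2.imwrite("pics/d.png",cv2.resize(im[110:260,205:525,::-1],None,fx=2.5,fy=2.5,interpolation=cv2.INTER_CUBIC))
```

```text
[array([468.71,  13.35]), array([461.95, -43.73]), array([ 453.12, -101.43])] [array([638.42, 157.87]), array([561.22, 330.69])]
15.999594213799941
[ 2.34  0.74 -1.31] [ 0.7  -0.94  0.16] 15.766008775161094 96.075
[0.86 4.36 2.8 ] [ 2.35 -0.18 -0.15] 16.05904294593771 96.725
[0.42 7.09 4.73] [ 3.07  0.02 -0.17] 15.985898882408016 97.175
[-0.88  9.21  4.43] [3.29 0.35 0.7 ] 16.24189656597242 97.6417
[array([468.58,  12.97]), array([461.95, -43.73]), array([ 453.16, -101.1 ])] [array([638.41, 157.3 ]), array([560.99, 331.04])] 100.725
[ 41  38  37  39  40  42  44  45  46  48  60  78 105 122 126 110  86  63
  49  41  39  43  43  39  38  37  34  34  36]
```

View pics/d.png

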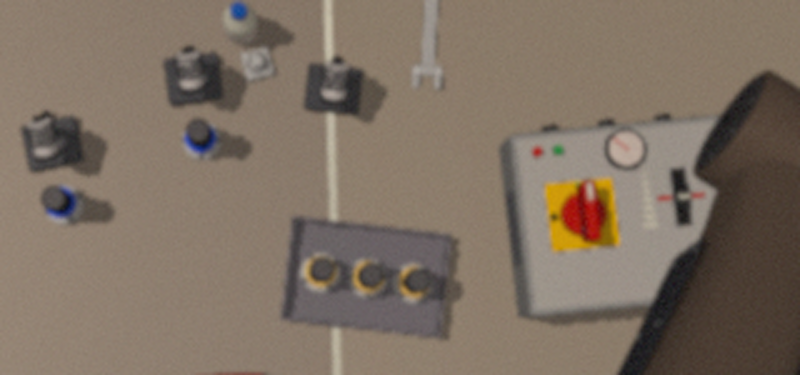

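The isolator points to on at (590,190), the wheel line sits at the marks (683,195), blues stand at (60,203) and (200,138), and three ambers are in the tray. Handing in.

```bash
python3 -c "
from plant import bot
print(bot.close_job())"
```

```text
the job is handed in; nothing more can be done
None
```

I handed the job in at about 101 s (limit 210 s), with no verdict returned: all three cured adapters stand in the tray, both fresh ones stand within about 5 mm of their spots at two lamps (12 mm allowed), the wheel's line is at the marks, and the isolator is on.

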